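# Finish the kiln-post stack and shut the drawer

## Task

Finish the stack of kiln posts in the open drawer: lay one of the two loose short posts of the same size in the empty gap of the second row, then the other on top in the saddle between the two second-row posts, each parallel to the posts below with its ends about level with theirs. They are brittle, so lower them in rather than dropping them. Then gently push the drawer fully shut with the stack still standing inside it, and leave everything else on the table where it is.

Things in the scene. Friction and masses are not known exactly. Their poses are not given: they have to be found in the camera images.
- post_a_center (a point): Hollow round kiln post of cream fired ceramic, 36 mm in diameter and 56 mm long, flat ends (each with a dark 18 mm bore), 70 to 130 g. One of the two short posts lying loose on the table, free to roll; it is laid into the drawer. Nothing stands within 25 mm of its ends. This point is the post's centre; the x axis runs along the post, y and z turn as it rolls.
- post_b_center (a point): Hollow round kiln post of cream fired ceramic, 36 mm in diameter and 56 mm long, flat ends (each with a dark 18 mm bore), 70 to 130 g. The other short post lying loose on the table, exactly like post_a; either may be used for either place. This point is the post's centre; the x axis runs along the post, y and z turn as it rolls.
- upper_front_center (a point): Hollow round kiln post of cream fired ceramic, 36 mm in diameter and 56 mm long, flat ends (each with a dark 18 mm bore), 70 to 130 g. Already in the drawer: lies in the second row, in the gap between the front and middle posts of the bottom row. It stays there. This point is the post's centre; the x axis runs along the post, y and z turn as it rolls.
- base_front_center (a point): Hollow round kiln post of cream fired ceramic, 36 mm in diameter and 56 mm long, flat ends (each with a dark 18 mm bore), 70 to 130 g. In the drawer: front one (next to the front panel) of the bottom row of three lying across its floor side by side, 36.5 mm apart. Ends may be 2 mm out of line. This point is the post's centre; the x axis runs along the post, y and z turn as it rolls.
- base_mid_center (a point): Hollow round kiln post of cream fired ceramic, 36 mm in diameter and 56 mm long, flat ends (each with a dark 18 mm bore), 70 to 130 g. Already in the drawer: middle one of the bottom row. This point is the post's centre; the x axis runs along the post, y and z turn as it rolls.
- base_rear_center (a point): Hollow round kiln post of cream fired ceramic, 36 mm in diameter and 56 mm long, flat ends (each with a dark 18 mm bore), 70 to 130 g. In the drawer: rear one of the bottom row (towards the cabinet). The empty gap of the second row lies between it and the middle one. This point is the post's centre; the x axis runs along the post, y and z turn as it rolls.
- drawer_bed (a point): Centre of the floor of the drawer's front compartment; moves with the drawer. Axes: x level, the way the drawer is pushed shut; y level, across it (as the posts lie); z up. Compartment 112 mm along x, from the front panel to a 55 mm high divider, and 150 mm along y, walls up to 62 mm high (47 mm free beyond the posts' ends). Seated centres: second row 49 mm, top post 80 mm above this floor.
- drawer_front (a point): Point on the outer face of the dark drawer front panel (252 mm wide, 128 mm high, 16 mm thick), midway across, 13 mm below its top edge (top edge 118 mm above drawer_bed); moves with the drawer; axes as drawer_bed, so the face looks to -x. A steel bow pull (90 mm bar, 10 mm thick) stands out 31 mm, its bar 43 mm below this point.
- drawer (a joint): How far the drawer has been pushed in: 0 m = pulled fully out (the start), 0.19 m = fully shut against its stop, its panel touching the cabinet. Slides level on runners with about 2 N of friction and 6 N per m/s of drag, no spring; stays where it is left.
- unit: Bench drawer unit that holds the drawer: beech box 300 mm deep (x), 260 mm wide (y), 146 mm high, fixed to the table, open at its -x face, where its one drawer comes out. Origin at the middle of its underside; x is the way the drawer is pushed in. The opening clears the finished stack by 12 mm.
- thin_post: Bystander: a thinner, longer kiln post lying among the loose ones, 22 mm in diameter, 70 mm long; origin at its centre, x along its axis.
- tall_post: Bystander: a kiln post standing upright among the loose ones, 36 mm in diameter, 110 mm tall; origin at its centre.
- brush: Bystander: a brush 190 mm long lying on the table; origin near its middle on the underside.
- rib: Bystander: flat wooden shaping rib, 110 x 55 x 7 mm; origin at the middle of its underside.
- tumbler: Bystander: bisque-fired tumbler standing upright, 76 mm wide, 90 mm high; origin at the middle of its underside.
Things that resemble listed ones, but are neither listed nor needed, are in the scene too. Leave any green or turquoise look-alike of the part that bears post_b_center alone.

How it is judged:
By the outcome, as a careful person would: the job done as asked, in the order asked, and still so for the second after the job is handed in, with the robot touching nothing.
It also fails if it takes over 66 s, if anything falls off the work surface, if the arm or the gripper's body presses on something with over 40 N, if the wrist force passes 120 N, or if a joint passes its speed limit or range.

## Robot

A 6-joint arm with a two-finger parallel gripper is mounted at the origin on the work surface. World frame = base frame: x ahead of the robot, y to its left, z up, the work surface at z = 0. Lengths are in m, angles in rad, forces in N, time in s.
With the tool pointing down it reaches from about 0.375 to 0.975 m from the base axis. Payload 3.8 kg.
Tool frame: the origin (TCP) lies on the centre line of the jaws, within the pads' length; the fingertips stand 14 mm ahead of it and the grasp point (between the pads) lies 5 mm behind it; z points along the fingers, y is the line along which they close (so a half turn about z gives the same grasp; the last joint's range is limited). The gripper opens to 85 mm and grips with 20 to 120 N. Pads are 22 mm wide; open, the fingers measure 114 mm over their backs; the gripper's body (76 mm by 85 mm) begins 54 mm behind the grasp point. The pads swing forward as they close: fully open they stand 13 mm farther back than shut.
Start: joints at [1.124, 0.264, 1.604, -0, 1.274, -0.037], TCP at [0.269, 0.619, 0.245] pointing down, gripper open.
Joint ranges: [-2.63, 2.63], [-0.94, 2.18], [0.31, 2.57], [-1.31, 4.45], [0, 2.66], [-2.55, 2.55]. Speed limits (rad/s): [2.57, 2.57, 3.14, 3.14, 3.14, 3.14].

## Interface

Orientations are given as a rotation vector (axis times angle).
In Python, from workcell import bot, eyes, spot_in gives the robot as it stands.
- The arm moves only by the tool carry_out, never from a script. Its argument "series" is text: rows parted by semicolons, each of 4 numbers parted by spaces: the shift along the world's x, y, z in m, then the turn about the world's z in degrees. In form: tx ty tz roll; .... A call has 1 to 20 rows; each row shifts and turns the commanded pose from where the row before left it; what a row does not reach is not made up. A row lasts 1/8 s, in which the tool goes at most 62.5 mm and 10.7 degrees, less where a joint would pass 70% of its speed; a pose out of reach is approached as far as the arm can. A call is refused whole if a number of a shift passes 0.0625 or a number of a turn 10.7, either way. A call with a gripper value outside its range is refused whole. "jaw" is the gripper command: -1 is shut, 1 is fully open, values between are in proportion, set as the call begins (left out, the last holds). The fingers move at their own pace and stop on an object; "grip_force" is the grip in N (left out, the last holds). Time passes only in rows, so rows that do not move let the fingers close. It gives the time, the measured TCP pose, the force, the opening and the grip force at its end, in the units of the state.
- bot.read_state(): the state, without advancing time (a new reading comes with each control period).
- eyes.read_camera(name): name is "scene" or "top"; returns (picture, depth): 480x640x3 uint8, blue, green, red; 480x640 float32, m along the optical axis (not along the pixel's ray), 0 where there is no reading.
- eyes.get_calibration(name): a dict with "K" (3x3 intrinsics, pixels), "position" and "rotation" of the camera in the world. Camera axes: x right, y down, z forward; pixel columns grow to the right and rows downward; lengths in m; the calibration is good to about 2 mm. A picture is of the moment at which its call begins. get_calibration takes no time and is no camera call.
- bot.finish_job(): hands the job in; it is judged then, once.
Trained networks look in the newest picture that a camera, given by its name, has taken for a name from the list of things; names that differ only in an ending like _2 or _b are one class to them, and where a whole thing is asked for, a point or a joint stands for the part that bears it (a point fixed in the world has none). Each returns a list of dicts, best first, with "score" (0 to 1); they miss things now and then, are a little off and sometimes report something else, mostly with a low value. They report only what shows in the picture. A call takes as long as a camera call. They do not tell look-alikes from the thing itself.
- spot_in(camera, target): "rect" ([centre column, centre row, width, height] in pixels, round what is visible of it).
The state is a dict: "time": time; "q": joint angles; "joint_vel": joint speeds; "joint_torque": joint torques, N m; "tool_pos": TCP position; "tcp_rot": TCP orientation; "wrist_force": force on the tool from outside, world axes, zero at the start; "torque": the same for the moment, N m; "width": opening from 0.0 (shut) to 1.0 (fully open); "grip_force": force on a finger pad.
Only numpy, scipy, OpenCV 4.12 (cv2) and the standard library are available. Lean on these libraries where they do the work, as an engineer would, in place of code of your own. Each camera call takes 0.05 s, during which the arm holds its last target. There are 200 camera calls.

## Working session

There is one attempt and no reset: what is moved stays moved. The work goes in short steps, Python scripts to look and compute and a tool call to move; the robot and the scene stay as the last step left them, time stands still between calls to the robot, and variables do not carry over. Pictures are saved under pics/ and viewed, at most 10 in all, crops included, and the job is handed in when it is done.

Besides the shell and the picture viewer there is one more tool, called as name(argument=value, ...) on one line, values as JSON. carry_out: Moves the arm, as the interface text tells. Its arguments: {"type":"object","properties":{"series":{"type":"string"},"jaw":{"type":"number"},"grip_force":{"type":"number"}},"required":["series"]}

```bash
mkdir -p pics; ls; cat > h.py <<'E'
import numpy as np, cv2
from workcell import bot, eyes, spot_in
def shot(cam,name=None):
    im,d=eyes.read_camera(cam); im=np.array(im); d=np.array(d)
    if name: cv2.imwrite('pics/'+name+'.png',im)
    return im,d
def cloud(cam,d):
    c=eyes.get_calibration(cam);K=np.array(c['K']);R=np.array(c['rotation'])
    if R.shape!=(3,3): R=cv2.Rodrigues(R)[0]
    v,u=np.mgrid[:480,:640]
    P=np.stack([(u-K[0,2])/K[0,0]*d,(v-K[1,2])/K[1,1]*d,d],-1)@R.T+np.array(c['position'])
    P[d==0]=np.nan
    return P
E
python3 - <<'E'
from h import *
for c in('scene','top'):
    im,d=shot(c,c+'0');np.save(c+'0.npy',cloud(c,d))
    print(eyes.get_calibration(c))
    for n in('post_a_center','drawer_bed','drawer_front','unit','thin_post','tall_post'):
        print(c,n,[(np.round(r['rect']).astype(int).tolist(),round(r['score'],2)) for r in spot_in(c,n)])
print(bot.read_state())
E
```

```text
pics
{'K': array([[438.44539653,   0.        , 323.59558397],
       [  0.        , 438.44539653, 236.76990822],
       [  0.        ,   0.        ,   1.        ]]), 'position': array([1.09514962, 0.39262344, 0.95317947]), 'rotation': array([-1.1590921 , -2.49583106,  0.84969813])}
scene post_a_center [([322, 210, 26, 16], 0.8)]
scene drawer_bed [([388, 296, 129, 140], 0.77)]
scene drawer_front [([388, 296, 128, 144], 0.58)]
scene unit [([466, 353, 289, 254], 0.57)]
scene thin_post [([298, 247, 22, 10], 0.54)]
scene tall_post []
{'K': array([[511.19122763,   0.        , 314.24059194],
       [  0.        , 511.19122763, 238.15667732],
       [  0.        ,   0.        ,   1.        ]]), 'position': array([ 0.49023633, -0.01596725,  1.33043609]), 'rotation': array([-2.15207091,  2.1856984 , -0.11485643])}
top post_a_center [([365, 291, 19, 18], 0.9)]
top drawer_bed [([237, 238, 109, 104], 0.59), ([432, 239, 25, 16], 0.16)]
top drawer_front [([234, 240, 101, 116], 0.55)]
top unit [([170, 243, 232, 116], 0.8)]
top thin_post []
top tall_post [([433, 241, 28, 22], 0.52)]
{'time': 0.7, 'q': array([ 1.12406694e+00,  2.63827798e-01,  1.60396911e+00,  6.76251921e-06,
        1.27368173e+00, -3.68883208e-02]), 'joint_vel': array([ 0.00039721, -0.00049362, -0.00108806,  0.00074201, -0.00087518,
       -0.00023219]), 'joint_torque': array([-1.06162817e-03, -5.14867795e+01, -3.67601717e+01, -1.04537312e-04,
        1.08714386e-03, -1.29545202e-05]), 'tool_pos': array([0.26896275, 0.61911794, 0.24534514]), 'tcp_rot': array([6.39279430e-01, 3.07584039e+00, 1.76321632e-04]), 'wrist_force': array([0.17293261, 0.8371545 , 0.05042923]), 'torque': array([-0.003595  ,  0.07539433,  0.02809135]), 'grip_force': 0.0, 'width': 1.001506900635123}
```

View pics/top0.png

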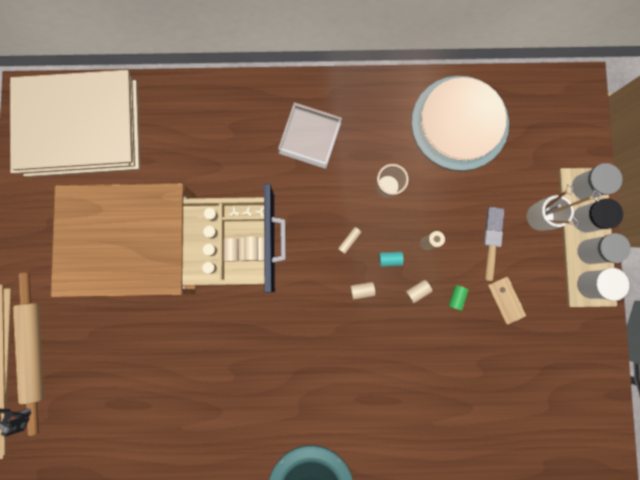

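View pics/scene0.png

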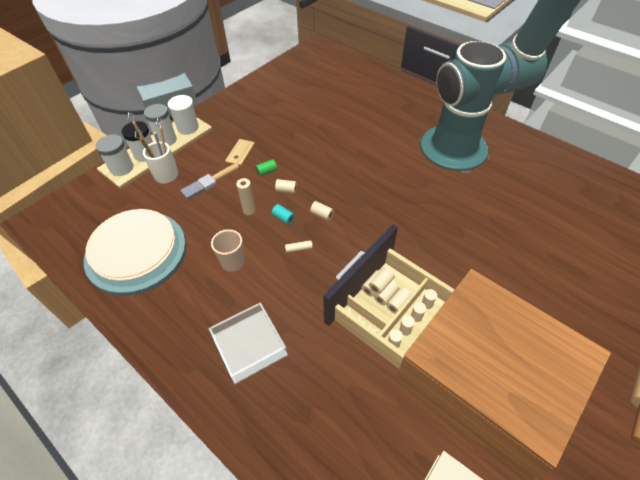

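Top view: the cream short posts are at (363,291) and (419,291). The teal one at (391,259) and the green one at (459,298) are look-alikes to leave. The thin post is at (350,240) and the tall one at (436,240). The drawer opens to the image right (its shut direction is about +y), with its panel at col 268 and its stack at (243,248). The scene view agrees.

```bash
cat >> h.py <<'E'
def fit(P,im,box,zlo,zhi):
    c,r,w,h=box; s=(slice(int(r-h/2),int(r+h/2)+1),slice(int(c-w/2),int(c+w/2)+1))
    p=P[s].reshape(-1,3); p=p[(p[:,2]>zlo)&(p[:,2]<zhi)]
    (cx,cy),(a,b),an=cv2.minAreaRect((p[:,:2]*1000).astype(np.float32))
    if a<b: a,b,an=b,a,an+90
    return np.round([cx/1000,cy/1000,a/1000,b/1000,an,np.percentile(p[:,2],95),len(p)],4)
E
python3 - <<'E'
from h import *
P=np.load('top0.npy');im=cv2.imread('pics/top0.png')
np.set_printoptions(suppress=True,linewidth=200)
for n,b in dict(A=(363,291,32,26),B=(419,291,32,28),teal=(391,259,32,22),thin=(350,240,28,34),tall=(436,240,30,26),tumb=(392,180,40,40)).items(): print(n,fit(P,im,b,0.012,0.2))
print('table',np.nanmedian(P[330:380,300:500,2]))
print('panel',fit(P,im,(268,238,16,120),0.10,0.17))
print('cab',fit(P,im,(118,240,140,120),0.12,0.17))
# drawer height map
print('rows z mm, cols 216..292')
for r in range(188,292,6): print(r,(P[r,184:292:4,2]*1000).round().tolist())
print('xy',P[248,222:266:2].round(3).tolist())
E
```

```text
A [  0.4901  -0.1407   0.0569   0.0359  98.5221   0.0394 322.    ]
B [  0.4862  -0.2835   0.0574   0.0355 121.0693   0.0395 334.    ]
teal [  0.5697  -0.2146   0.0566   0.0356  91.3502   0.0392 320.    ]
thin [  0.6202  -0.1109   0.0707   0.0213 141.0922   0.0255 228.    ]
tall [  0.6105  -0.313    0.0363   0.0349  91.4533   0.114  308.    ]
tumb [  0.7628  -0.2149   0.0751   0.0729 176.6391   0.0921 559.    ]
table 0.0006174289985823034
panel [  0.6184   0.0909   0.2556   0.0166 179.8448   0.1433 891.    ]
cab [    0.6184     0.4392     0.303      0.2606    89.997      0.1505 14396.    ]
rows z mm, cols 216..292
188 [123.0, 2.0, 0.0, 1.0, 0.0, -2.0, -2.0, 1.0, -5.0, -4.0, 4.0, 2.0, 3.0, 2.0, 3.0, 0.0, -6.0, 1.0, 1.0, 2.0, 141.0, 139.0, 2.0, 4.0, 3.0, 2.0, -4.0]
194 [88.0, 90.0, 54.0, 3.0, 1.0, 3.0, 2.0, 6.0, 2.0, 6.0, 4.0, -1.0, 1.0, 5.0, 4.0, 2.0, 1.0, -2.0, 0.0, 5.0, 138.0, 138.0, 89.0, -2.0, -0.0, 0.0, 2.0]
200 [76.0, 74.0, 75.0, 73.0, 73.0, 76.0, 80.0, 75.0, 70.0, 80.0, 74.0, 80.0, 77.0, 76.0, 75.0, 76.0, 75.0, 78.0, 73.0, 78.0, 140.0, 142.0, 86.0, -1.0, -0.0, 2.0, 0.0]
206 [27.
[... 2298 characters left out ...]
0, 136.0, 107.0, 3.0, -3.0, 1.0, 0.0]
290 [122.0, 79.0, 40.0, -3.0, -0.0, 0.0, 3.0, 0.0, 3.0, -1.0, -3.0, 0.0, 3.0, 6.0, -1.0, 5.0, -2.0, 1.0, 2.0, 3.0, 136.0, 140.0, 105.0, 1.0, 2.0, -4.0, -2.0]
xy [[0.602, 0.211, 0.058], [0.603, 0.208, 0.045], [0.602, 0.203, 0.05], [0.602, 0.197, 0.056], [0.602, 0.191, 0.057], [0.601, 0.186, 0.058], [0.602, 0.183, 0.049], [0.602, 0.178, 0.048], [0.603, 0.174, 0.038], [0.601, 0.167, 0.055], [0.601, 0.161, 0.059], [0.599, 0.154, 0.076], [0.598, 0.147, 0.09], [0.598, 0.143, 0.086], [0.598, 0.137, 0.091], [0.598, 0.132, 0.092], [0.598, 0.128, 0.088], [0.598, 0.124, 0.083], [0.599, 0.12, 0.073], [0.601, 0.117, 0.055], [0.6, 0.112, 0.055], [0.593, 0.099, 0.137]]
```

```bash
python3 - <<'E'
import cv2
a=cv2.imread('pics/top0.png')[176:312,176:306]
b=cv2.imread('pics/scene0.png')[220:370,310:460]
a=cv2.resize(a,(400,418),interpolation=3);b=cv2.resize(b,(400,418),interpolation=3)
cv2.imwrite('pics/crop1.png',cv2.hconcat([a,b]))
E
```

```text
(no output)
```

View pics/crop1.png

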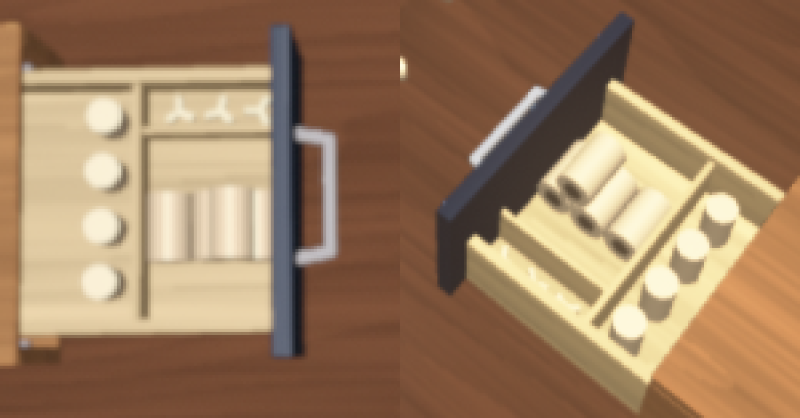

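Crop: bottom row of three, with the second-row post on the panel side. The gap is on the divider side, and the compartment is clear beyond the post ends. Next I'll refine the stack location.

```bash
python3 - <<'E'
from h import *
from scipy.optimize import least_squares
np.set_printoptions(suppress=True,precision=4)
for cam in('top','scene'):
    P=np.nanmean([cloud(cam,shot(cam)[1]) for _ in range(4)],0) if 1 else 0
    p=P.reshape(-1,3); m=(p[:,0]>.54)&(p[:,0]<.66)&(p[:,1]>.103)&(p[:,1]<.208)&(p[:,2]>.032)&(p[:,2]<.11)
    q=p[m]; q=q[(q[:,0]>.575)&(q[:,0]<.622)]
    # distance to nearest of 4 cylinders with pitch structure
    def res(t):
        y,z,u,w=t; C=np.array([[y-.0365,z],[y,z],[y+.0365,z],[u,w]])
        return (np.linalg.norm(q[:,None,1:]-C,axis=2)-.018)[np.arange(len(q)),np.abs(np.linalg.norm(q[:,None,1:]-C,axis=2)-.018).argmin(1)]
    r=least_squares(res,[.154,.039,.136,.07],loss='soft_l1',f_scale=.002)
    print(cam,len(q),'mid y,z',r.x[:2],'upper',r.x[2:],'rms',np.sqrt(np.mean(r.fun**2)))
    U=p[m&(p[:,2]>.066)]; print(' upper x',np.percentile(U[:,0],[0,2,50,98,100]))
    U=p[m&(p[:,2]<.062)&(p[:,2]>.045)&(p[:,1]>.15)]; print(' base x',np.percentile(U[:,0],[0,2,50,98,100]))
    for n,c in dict(A=(.49,-.1407),B=(.4862,-.2835)).items():
        k=(np.hypot(p[:,0]-c[0],p[:,1]-c[1])<.04)&(p[:,2]>.01)
        print(n,cv2.minAreaRect((p[k,:2]*1000).astype(np.float32)),p[k].mean(0))
E
```

```text
top 744 mid y,z [0.1554 0.0397] upper [0.1372 0.0708] rms 0.0010200438826530318
 upper x [0.5697 0.5699 0.5978 0.6251 0.6256]
 base x [0.5697 0.5714 0.5985 0.6245 0.6269]
A ((490.1421813964844, -140.56414794921875), (35.811344146728516, 56.389137268066406), 8.525701522827148) [ 0.4904 -0.1398  0.0325]
B ((486.0295715332031, -283.67767333984375), (35.7639274597168, 56.964439392089844), 30.341144561767578) [ 0.4863 -0.2818  0.0321]
scene 763 mid y,z [0.1552 0.0401] upper [0.137  0.0712] rms 0.0007211056089364268
 upper x [0.5705 0.5714 0.6044 0.6268 0.6276]
 base x [0.5708 0.5721 0.602  0.6271 0.6278]
A ((490.7249450683594, -140.01223754882812), (36.04758071899414, 56.88640594482422), 9.814859390258789) [ 0.4965 -0.1358  0.0294]
B ((486.7069396972656, -282.93280029296875), (36.7552604675293, 56.96791458129883), 33.08367156982422) [ 0.492  -0.2777  0.0291]
```

carry_out(series="0.02 -0.06 0 -10.7;0.02 -0.06 0 -10.7;0.02 -0.06 0 -10.7;0.02 -0.06 0 -10.7;0.02 -0.06 0 -10.7;0.02 -0.06 0 -10.7;0.02 -0.06 -0.01 -10.7;0.02 -0.06 -0.01 -10.7;0.02 -0.06 -0.01 -10.7;0.02 -0.06 -0.01 -10.7;0.02 -0.06 -0.01 -10.7;0.001 -0.06 -0.01 -10.7;0 -0.04 -0.01 -10.7;0 0 -0.01 -9;0 0 0 0;0 0 0 0", jaw=0.65, grip_force=25)

```text
time: 3.1
tool_pos: [0.4863, -0.1292, 0.1669]
tcp_rot: [3.133, 0.236, 0.001]
wrist_force: [-0.3, 0.6, 0.6]
width: 0.824
grip_force: 0.0
```

carry_out(series="0.0042 -0.0111 -0.03 0.5;0 0 -0.04 0;0 0 -0.03 0;0 0 -0.025 0;0 0 -0.015 0;0 0 -0.009 0;0 0 0 0;0 0 0 0")

```text
time: 4.1
tool_pos: [0.4912, -0.1408, 0.0184]
tcp_rot: [3.131, 0.245, 0.003]
wrist_force: [-0.3, 0.2, 1.1]
width: 0.821
grip_force: 0.0
```

carry_out(series="0 0 0 0;0 0 0 0;0 0 0 0;0 0 0 0;0 0 0 0;0 0 0 0", jaw=-0.2, grip_force=25)

```text
time: 4.85
tool_pos: [0.4913, -0.1409, 0.0185]
tcp_rot: [3.131, 0.244, 0.003]
wrist_force: [-0.5, -0.4, 5.5]
width: 0.651
grip_force: 27.0
```

carry_out(series="0 0 0.015 0;0 0 0.04 0;0 0 0.05 0;0 0 0.05 0;0 0 0.02 5;0.01 0.03 0 10;0.015 0.04 0 10;0.015 0.045 0 10;0.015 0.045 0 10;0.015 0.045 0 10;0.015 0.045 0 10;0.015 0.04 0 10;0.0072 0.0246 0 6.1;0 0 0 0;0 0 0 0;0 0 0 0")

```text
time: 6.85
tool_pos: [0.5971, 0.1729, 0.1925]
tcp_rot: [-2.223, -2.22, 0.001]
wrist_force: [0.2, 0.5, -0.4]
width: 0.651
grip_force: 27.1
```

```bash
python3 - <<'E'
from h import *
a,d=shot('top');b,e=shot('scene');np.save('t1.npy',cloud('top',d));np.save('s1.npy',cloud('scene',e))
cv2.imwrite('pics/held.png',cv2.hconcat([cv2.resize(a[176:312,176:306],(400,418),interpolation=3),cv2.resize(b[200:350,310:460],(400,418),interpolation=3)]))
s=bot.read_state();print(s['tool_pos'],s['tcp_rot'],s['width'])
E
```

```text
[0.59732664 0.17304529 0.19260953] [ 2.22274964e+00  2.22000452e+00 -2.01968000e-04] 0.64877816381612
```

View pics/held.png

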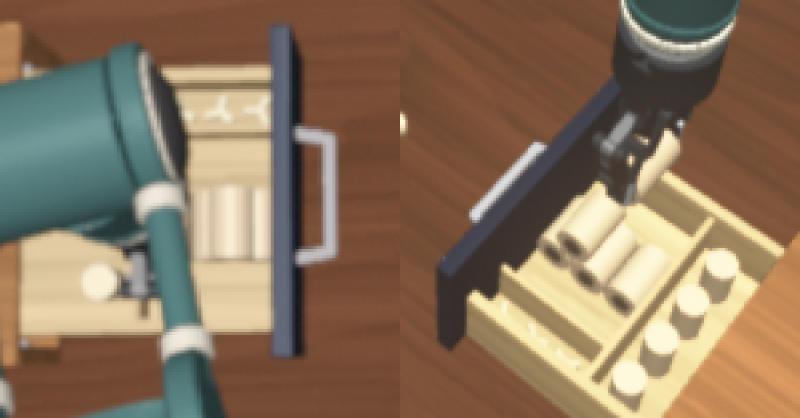

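The post is held level and parallel. Next I'll measure its offset from the TCP in the scene cloud.

```bash
cat >> h.py <<'E'
def held(P,im,c):
    from scipy.optimize import least_squares
    b,g,r=[im[...,i].astype(int) for i in range(3)]
    m=(r>140)&(r-b>15)&(abs(P[...,0]-c[0])<.03)&(abs(P[...,1]-c[1])<.03)&(abs(P[...,2]-c[2])<.028)
    q=P[m]
    f=least_squares(lambda t:np.hypot(q[:,1]-t[0],q[:,2]-t[1])-.018,c[1:],loss='soft_l1',f_scale=.002)
    return len(q),f.x.round(4),np.sqrt(np.mean(f.fun**2)).round(4),np.percentile(q[:,0],[2,98]).round(4),(q[:,1].min(),q[:,1].max())
E
python3 - <<'E'
from h import *
P=np.load('s1.npy');im,_=shot('scene')
print(held(P,im,[.5973,.173,.192]))
E
```

```text
(198, array([0.1707, 0.1935]), np.float64(0.0011), array([0.5706, 0.6264]), (np.float64(0.1606359175691024), np.float64(0.18945763308522973)))
```

carry_out(series="0.0008 0.0035 -0.02 0;0 0 -0.03 0;0 0 -0.03 0;0 0 -0.02 0;0 0 -0.01 0;0 0 -0.004 0;0 0 -0.002 0;0 0 0 0;0 0 0 0")

```text
time: 8.12
tool_pos: [0.5989, 0.1777, 0.0774]
tcp_rot: [2.22, 2.221, 0.002]
wrist_force: [-0.0, 0.0, -0.8]
width: 0.652
grip_force: 27.2
```

```bash
python3 - <<'E'
from h import *
im,d=shot('scene');s=bot.read_state();print(s['tool_pos'],s['wrist_force'])
t=s['tool_pos'];print(held(cloud('scene',d),im,[.599,.1745,t[2]]))
E
```

```text
[0.59880468 0.17761844 0.07725739] [-0.81922882  0.72237868 -1.21835309]
(322, array([0.1841, 0.0714]), np.float64(0.0058), array([0.5719, 0.6276]), (np.float64(0.1446118282308844), np.float64(0.20421647749280275)))
```

carry_out(series="0 -0.001 -0.002 0;0 0 -0.0015 0;0 0 -0.001 0;0 0 -0.001 0;0 0 0 0")

```text
time: 8.8
tool_pos: [0.5983, 0.1765, 0.0712]
tcp_rot: [-2.221, -2.222, 0.0]
wrist_force: [-0.9, -0.4, 1.4]
width: 0.654
grip_force: 27.4
```

carry_out(series="0 0 -0.0007 0;0 0 -0.0005 0;0 0 0 0")

```text
time: 9.18
tool_pos: [0.5983, 0.1763, 0.0709]
tcp_rot: [2.221, 2.222, -0.0]
wrist_force: [-3.1, -1.6, 6.5]
width: 0.649
grip_force: 28.1
```

carry_out(series="0 0 0 0;0 0 0 0;0 0 0 0", jaw=0.45)

```text
time: 9.55
tool_pos: [0.5983, 0.1766, 0.0695]
tcp_rot: [-2.221, -2.222, 0.0]
wrist_force: [0.3, -0.3, 0.3]
width: 0.729
grip_force: 0.0
```

carry_out(series="0 0 0.01 0;0 0 0.03 0;0 0 0.05 0;0 0 0.05 0;-0.01 -0.04 0 0;-0.01 -0.05 0 -10;-0.01 -0.06 0 -10;-0.015 -0.06 0 -10;-0.015 -0.06 0 -10;-0.015 -0.06 0 -10;-0.015 -0.06 0 -5;-0.015 -0.05 0 -3;-0.007 -0.019 0 0;0 0 0 0;0 0 0 0", jaw=0.65)

```text
time: 11.42
tool_pos: [0.4867, -0.2814, 0.2099]
tcp_rot: [-3.019, -0.868, -0.001]
wrist_force: [-0.2, -0.3, -0.2]
width: 0.825
grip_force: 0.0
```

```bash
cat > st.py <<'E'
from h import *
def stack():
    from scipy.optimize import least_squares
    for cam in('top','scene'):
        im,d=shot(cam,'st_'+cam); p=cloud(cam,d).reshape(-1,3)
        m=(p[:,0]>.575)&(p[:,0]<.622)&(p[:,1]>.103)&(p[:,1]<.208)&(p[:,2]>.035)&(p[:,2]<.14); q=p[m]
        def res(t):
            C=np.array([[.1188,.039],[.1553,.039],[.1918,.039],t[:2],t[2:]])
            D=np.linalg.norm(q[:,None,1:]-C,axis=2)-.018
            return D[np.arange(len(q)),np.abs(D).argmin(1)]
        r=least_squares(res,[.137,.07,.174,.07],loss='soft_l1',f_scale=.002)
        print(cam,r.x.round(4),np.sqrt(np.mean(r.fun**2)).round(4))
        for lo,hi in((.12,.152),(.16,.19)):
            u=p[(p[:,1]>lo)&(p[:,1]<hi)&(p[:,2]>.072)&(p[:,2]<.11)&(abs(p[:,0]-.6)<.06)]
            print('  ',cv2.minAreaRect((u[:,:2]*1000).astype(np.float32)),np.percentile(u[:,0],[2,98]).round(4))
        k=(np.hypot(p[:,0]-.4862,p[:,1]+.2835)<.04)&(p[:,2]>.01)&(p[:,2]<.06)
        print('  B',cv2.minAreaRect((p[k,:2]*1000).astype(np.float32)))
stack()
s=bot.read_state();print(s['tool_pos'],s['tcp_rot'],s['time'])
E
python3 st.py
```

```text
top [0.1377 0.0707 0.1743 0.0709] 0.0021
   ((597.9032592773438, 136.0745391845703), (30.571781158447266, 56.9178352355957), 88.84883880615234) [0.571  0.6252]
   ((598.3012084960938, 175.03533935546875), (56.18611526489258, 29.840595245361328), 0.17682994902133942) [0.5716 0.6255]
  B ((488.4354248046875, -282.02191162109375), (30.222698211669922, 56.746551513671875), 30.965957641601562)
scene [0.1376 0.0712 0.1742 0.071 ] 0.0015
   ((598.0556640625, 136.5662384033203), (59.07645797729492, 30.6518497467041), 0.20221465826034546) [0.571 0.627]
   ((600.2125244140625, 175.03634643554688), (29.829017639160156, 57.64627456665039), 89.76485443115234) [0.5725 0.6279]
  B ((487.5247802734375, -282.95440673828125), (38.453487396240234, 58.09669494628906), 31.432857513427734)
[ 0.48682439 -0.28108405  0.20980243] [-3.01850367e+00 -8.69360285e-01 -2.76081221e-04] 11.525
```

Post A sits at y 0.174, z 0.070 and is level with its neighbour. Now post B.

carry_out(series="-0.0003 -0.0022 -0.04 -1;0 0 -0.05 0;0 0 -0.04 0;0 0 -0.03 0;0 0 -0.02 0;0 0 -0.011 0;0 0 0 0;0 0 0 0")

```text
time: 12.52
tool_pos: [0.487, -0.2849, 0.0198]
tcp_rot: [3.026, 0.841, 0.002]
wrist_force: [-0.1, -0.5, 0.2]
width: 0.826
grip_force: 0.0
```

carry_out(series="0 0 0 0;0 0 0 0;0 0 0 0;0 0 0 0;0 0 0 0;0 0 0 0", jaw=-0.2)

```text
time: 13.28
tool_pos: [0.487, -0.2852, 0.0201]
tcp_rot: [3.026, 0.839, 0.003]
wrist_force: [-0.5, 1.6, 6.2]
width: 0.652
grip_force: 27.3
```

carry_out(series="0 0 0.015 0;0 0 0.04 0;0 0 0.05 0;0 0 0.05 0;0 0.02 0.025 0;0.01 0.04 0 6;0.015 0.055 0 9;0.015 0.06 0 9;0.015 0.06 0 9;0.015 0.06 0 9;0.015 0.06 0 9;0.015 0.05 0 8;0.0115 0.038 0 0;0 0 0 0;0 0 0 0;0 0 0 0")

```text
time: 15.28
tool_pos: [0.5972, 0.1571, 0.1988]
tcp_rot: [2.223, 2.22, -0.001]
wrist_force: [-0.9, -0.4, -1.0]
width: 0.647
grip_force: 27.2
```

```bash
python3 - <<'E'
from h import *
im,d=shot('scene');s=bot.read_state();t=s['tool_pos'];print(t,s['tcp_rot'],s['width'])
print(held(cloud('scene',d),im,t-[0,0,.002]))
E
```

```text
[0.59723695 0.15702939 0.19884559] [ 2.22271855e+00  2.22007701e+00 -6.12693480e-04] 0.6496394988744529
(234, array([0.1555, 0.1983]), np.float64(0.0012), array([0.5705, 0.6263]), (np.float64(0.1429802133897489), np.float64(0.17484129826722575)))
```

carry_out(series="0.001 0.0006 -0.02 0;0 0 -0.03 0;0 0 -0.02 0;0 0 -0.012 0;0 0 -0.006 0;0 0 -0.002 0;0 0 0 0;0 0 0 0")

```text
time: 16.32
tool_pos: [0.5992, 0.1591, 0.1097]
tcp_rot: [2.22, 2.221, 0.002]
wrist_force: [-0.6, 0.4, -2.2]
width: 0.648
grip_force: 27.2
```

carry_out(series="0 0 -0.0015 0;0 0 -0.001 0;0 0 -0.001 0;0 0 0 0")

```text
time: 16.82
tool_pos: [0.5984, 0.1589, 0.1051]
tcp_rot: [-2.221, -2.222, 0.0]
wrist_force: [-0.1, -0.0, -2.2]
width: 0.651
grip_force: 27.2
```

carry_out(series="0 -0.0014 0 0;0 0 -0.001 0;0 0 -0.0008 0;0 0 0 0")

```text
time: 17.32
tool_pos: [0.5984, 0.1575, 0.1033]
tcp_rot: [-2.221, -2.222, 0.0]
wrist_force: [0.0, 0.0, -1.0]
width: 0.653
grip_force: 27.3
```

carry_out(series="0 0 -0.0006 0;0 0 -0.0005 0;0 0 0 0")

```text
time: 17.7
tool_pos: [0.5987, 0.1574, 0.1025]
tcp_rot: [2.221, 2.222, 0.0]
wrist_force: [1.0, -1.5, -0.1]
width: 0.649
grip_force: 27.4
```

carry_out(series="0 0 -0.0006 0;0 0 -0.0003 0;0 0 0 0")

```text
time: 18.08
tool_pos: [0.5989, 0.1574, 0.1022]
tcp_rot: [2.221, 2.221, 0.001]
wrist_force: [-1.3, -2.0, 4.9]
width: 0.651
grip_force: 27.9
```

carry_out(series="0 0 0 0;0 0 0 0;0 0 0 0", jaw=0.45)

```text
time: 18.45
tool_pos: [0.5982, 0.1576, 0.101]
tcp_rot: [-2.221, -2.222, 0.001]
wrist_force: [0.3, 0.3, -0.0]
width: 0.724
grip_force: 0.0
```

carry_out(series="0 0 0.01 0;0 0 0.03 0;0 0 0.05 0;0 0 0.03 0;0.01 -0.05 0 0;0.01 -0.06 0 0;0 -0.02 0 0;0 0 0 0;0 0 0 0;0 0 0 0", jaw=0.45)

```text
time: 19.7
tool_pos: [0.6183, 0.029, 0.2215]
tcp_rot: [-2.219, -2.223, -0.0]
wrist_force: [-0.6, -0.4, -0.4]
width: 0.72
grip_force: 0.0
```

```bash
python3 - <<'E'
from h import *
a,_=shot('top');b,d=shot('scene')
cv2.imwrite('pics/stack2.png',cv2.hconcat([cv2.resize(a[176:312,176:306],(400,418),interpolation=3),cv2.resize(b[200:350,310:460],(400,418),interpolation=3)]))
print(held(cloud('scene',d),b,[.6,.156,.108]),bot.read_state()['tool_pos'])
E
```

```text
(646, array([0.1576, 0.0997]), np.float64(0.006), array([0.5721, 0.6281]), (np.float64(0.12608891800524497), np.float64(0.18595490939607467))) [0.61841063 0.02879922 0.22145452]
```

View pics/stack2.png

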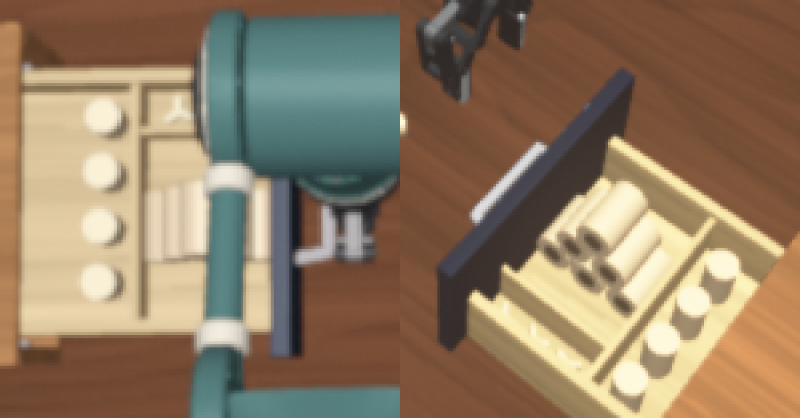

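The pyramid stands complete and square in both views. Next, shut the jaws and come down in front of the panel, above the pull bar.

carry_out(series="0 0 -0.03 0;0 0 -0.03 0;0 0 -0.025 0;0 0 -0.0125 0;0 0 0 0;0 0.01 0 0;0 0.008 0 0;0 0.005 0 0;0 0.004 0 0;0 0.003 0 0;0 0.003 0 0;0 0 0 0", jaw=-1)

```text
time: 21.3
tool_pos: [0.6185, 0.0606, 0.1239]
tcp_rot: [-2.221, -2.222, 0.0]
wrist_force: [0.3, 0.2, -0.7]
width: 0.004
grip_force: 0.0
```

carry_out(series="0 0.003 0 0;0 0.003 0 0;0 0.003 0 0;0 0.003 0 0;0 0.003 0 0;0 0.003 0 0;0 0.003 0 0;0 0.004 0 0;0 0.004 0 0;0 0.004 0 0;0 0.004 0 0;0 0.004 0 0")

```text
time: 22.8
tool_pos: [0.6186, 0.1018, 0.124]
tcp_rot: [2.221, 2.222, 0.0]
wrist_force: [-0.1, -1.8, 0.6]
width: 0.0
grip_force: 1.1
```

carry_out(series="0 0.004 0 0;0 0.005 0 0;0 0.005 0 0;0 0.005 0 0;0 0.005 0 0;0 0.005 0 0;0 0.005 0 0;0 0.005 0 0;0 0.005 0 0;0 0.005 0 0;0 0.005 0 0;0 0.005 0 0;0 0.005 0 0;0 0.005 0 0;0 0.005 0 0;0 0.005 0 0;0 0.005 0 0;0 0.005 0 0;0 0.004 0 0;0 0.004 0 0")

```text
time: 25.3
tool_pos: [0.6185, 0.1988, 0.124]
tcp_rot: [-2.221, -2.222, 0.0]
wrist_force: [1.4, -1.4, 0.2]
width: -0.0
grip_force: 1.1
```

carry_out(series="0 0.004 0 0;0 0.004 0 0;0 0.004 0 0;0 0.004 0 0;0 0.004 0 0;0 0.004 0 0;0 0.004 0 0;0 0.003 0 0;0 0.003 0 0;0 0.003 0 0;0 0.003 0 0;0 0.002 0 0")

```text
time: 26.8
tool_pos: [0.6185, 0.2408, 0.124]
tcp_rot: [-2.221, -2.222, -0.0]
wrist_force: [1.4, -2.3, 1.8]
width: -0.0
grip_force: 1.1
```

```bash
python3 - <<'E'
from h import *
b,d=shot('scene','push'); a,_=shot('top'); cv2.imwrite('pics/push2.png',cv2.hconcat([cv2.resize(a[150:312,100:306],(400,315)),cv2.resize(b[200:400,310:560],(400,315))]))
print(bot.read_state()['tool_pos'])
P=cloud('scene',d);
m=(P[...,2]>.125)&(P[...,2]<.141)&(abs(P[...,0]-.54)<.03)&(P[...,1]>.15)&(P[...,1]<.3)
print(np.percentile(P[m][:,1],[2,50,98]),m.sum())
E
```

```text
[0.61826754 0.24100758 0.12384603]
[0.25579127 0.26440814 0.26782684] 105
```

View pics/push2.png

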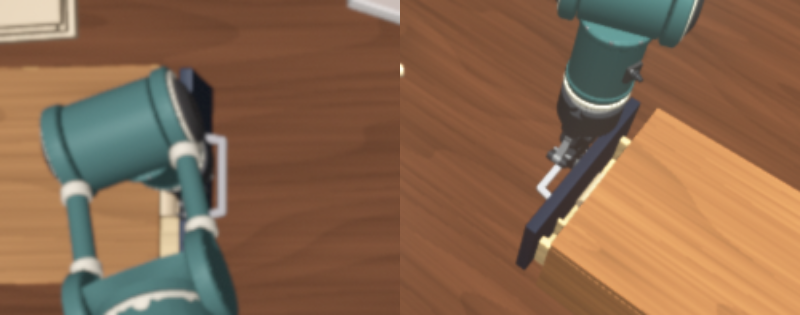

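The panel stands about 20 mm from the cabinet, and the body clears the top. I'll finish slowly.

carry_out(series="0 0.002 0 0;0 0.002 0 0;0 0.002 0 0;0 0.002 0 0;0 0.002 0 0;0 0.002 0 0;0 0.002 0 0;0 0.0015 0 0;0 0.001 0 0;0 0.001 0 0")

```text
time: 28.15
tool_pos: [0.6183, 0.258, 0.1238]
tcp_rot: [-2.221, -2.222, 0.001]
wrist_force: [-1.6, -2.9, 0.6]
width: -0.0
grip_force: 1.0
```

carry_out(series="0 0.001 0 0;0 0.001 0 0;0 0.001 0 0")

```text
time: 28.52
tool_pos: [0.6184, 0.261, 0.1238]
tcp_rot: [-2.221, -2.222, 0.001]
wrist_force: [-2.0, -1.9, -0.7]
width: -0.002
grip_force: 1.0
```

carry_out(series="0 0.001 0 0;0 0.001 0 0;0 0.001 0 0")

```text
time: 28.9
tool_pos: [0.6184, 0.2628, 0.1238]
tcp_rot: [2.22, 2.221, -0.004]
wrist_force: [-1.8, -7.7, 1.0]
width: 0.001
grip_force: 4.1
```

carry_out(series="0 0.001 0 0;0 0 0 0")

```text
time: 29.15
tool_pos: [0.6184, 0.2627, 0.1238]
tcp_rot: [2.219, 2.221, -0.005]
wrist_force: [-2.7, -9.2, 0.7]
width: -0.002
grip_force: 4.5
```

carry_out(series="0 -0.003 0 0;0 -0.02 0 0;0 -0.05 0.01 0;0 -0.05 0.05 0;-0.03 -0.06 0.03 0;-0.04 -0.06 0 0;-0.04 -0.05 0 0;-0.04 -0.05 0 0;0 0 0 0;0 0 0 0")

```text
time: 30.4
tool_pos: [0.4809, -0.0532, 0.2044]
tcp_rot: [2.222, 2.219, 0.003]
wrist_force: [-0.6, 0.6, -0.3]
width: -0.002
grip_force: 0.0
```

```bash
python3 - <<'E'
from h import *
b,d=shot('scene'); a,dt=shot('top'); cv2.imwrite('pics/end.png',cv2.hconcat([cv2.resize(a,(400,300)),cv2.resize(b,(400,300))]))
P=cloud('top',dt)
print(fit(P,a,(182,238,24,120),0.125,0.143)); s=bot.read_state();print(s['tool_pos'],s['time'])
P=cloud('scene',d);m=(P[...,2]>.125)&(P[...,2]<.142)&(abs(P[...,0]-.6184)<.12)&(P[...,1]>.15)&(P[...,1]<.31);print(np.percentile(P[m][:,1],[2,50,98]))
E
```

```text
[6.185e-01 2.943e-01 2.588e-01 4.730e-02 6.404e-01 1.425e-01 9.840e+02]
[ 0.48131971 -0.05229892  0.2041803 ] 30.5
[0.27365607 0.28126804 0.28825901]
```

View pics/end.png

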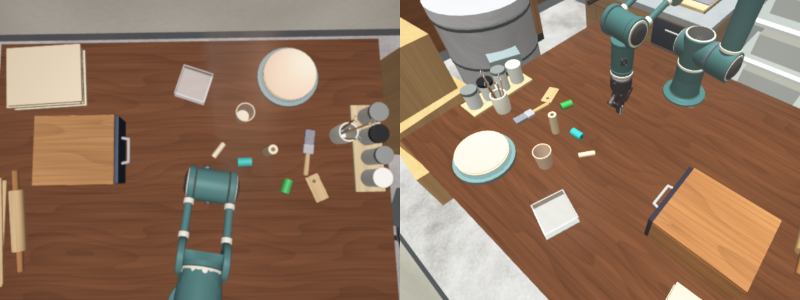

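The drawer panel is flush with the cabinet (inner face at y about 0.289, as expected), the bystanders haven't moved, and the arm is clear.

```bash
python3 -c "
from workcell import bot
print(bot.finish_job())"
```

```text
the job is handed in; nothing more can be done
None
```

Both loose posts were lowered into the stack, the drawer is pushed shut against its stop, nothing else looked moved in the last pictures, and the job was handed in at about 30 s; the stack was seen standing before the push, but I could not see inside the shut drawer.

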